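Put the fresh candles away in the candle tray

ROBOT

A 6-joint arm with a two-finger parallel gripper is mounted at the origin on the work surface. World frame = base frame: x ahead of the robot, y to its left, z up, the work surface at z = 0. Lengths are in mm, angles in rad, forces in N, time in s.
With the tool pointing down it reaches from about 275 to 750 mm from the base axis. Payload 10.2 kg.
Tool frame: the origin (TCP) lies at the very end of the fingers, on their centre line; the grasp point (between the pads) lies 19 mm behind it; z points along the fingers, x is the direction in which the jaws open and shut, and the axes are right-handed (so a half turn about z gives the same grasp; the last joint's range is limited). The gripper opens to 85 mm and grips with 20 to 120 N. Pads are 22 mm wide; open, the fingers measure 114 mm over their backs; the gripper's body (76 mm by 85 mm) begins 54 mm behind the grasp point. The pads swing forward as they close: fully open they stand 13 mm farther back than shut.
Start: joints at [1.009, 0.313, 1.498, -0, 1.331, -0.223], TCP at [174.499, 495.157, 194.194] pointing down, gripper open.
Joint ranges: [-2.94, 2.94], [-0.97, 2.17], [0.19, 2.56], [-1.23, 4.37], [0.02, 3.11], [-2.88, 2.88]. Speed limits (rad/s): [2.39, 2.39, 3.01, 3.14, 3.14, 3.14].

INTERFACE

Orientations are given as a unit quaternion [w, x, y, z].
In Python, from rig import telemetry, capture, camera_model, finish_job gives the robot as it stands.
- The arm moves only by the shell command python3 -m inch 'ROWS' [FORCE]. ROWS is JSON, a list of rows, each a list of 5 numbers: the shift along the tool's x, y, z in m, then the turn about the tool's z in rad, then the finger opening in m, from 0 to 0.0854. A call has exactly 5 rows; each row shifts and turns the pose as measured when the row begins, along the tool's axes as they then stand; what a row does not reach is not made up. A row lasts 1/12 s, in which the tool goes at most 41.7 mm and 7.16 degrees, less where a joint would pass 70% of its speed; a pose out of reach is approached as far as the arm can. A call with a gripper value outside its range is refused whole. The fingers move at their own pace and stop on an object; FORCE is the grip in N (left out, the last holds). Time passes only in rows, so rows that do not move let the fingers close, or fill a call up. It gives the time, the measured TCP pose, the force and the opening at its end, in the units of the state.
- telemetry.sense(): the state, without advancing time (a new reading comes with each control period).
- capture(name): name is "side" or "top"; returns the picture (384x512x3 uint8, blue, green, red); there is no depth.
- camera_model(name): a dict with "mtx" (3x3 intrinsics, pixels), "k1" (the pictures are not rectified: a ray, as slopes to the right and down, at radius r is drawn at 1 + k1 r^2 times it, then the intrinsics apply), "camera_from_world" (4x4, takes a point from world to camera coordinates). Camera axes: x right, y down, z forward; pixel columns grow to the right and rows downward; lengths in mm; the calibration is good to about 2 mm. A picture is of the moment at which its call begins. camera_model takes no time and is no camera call.
- finish_job(): hands the job in, once; it reports no verdict.
The state is a dict: "time_s": time; "joints": joint angles; "dq": joint speeds; "tau": joint torques, N m; "eef_pos": TCP position; "ee_rot": TCP orientation; "force": force on the tool from outside, world axes, zero at the start; "wrist_torque": the same for the moment, N m; "grip_width": opening from 0.0 (shut) to 1.0 (fully open).
Only numpy, scipy, OpenCV 4.12 (cv2) and the standard library are available. Lean on these libraries where they do the work, as an engineer would, in place of code of your own. Each camera call takes 0.05 s, during which the arm holds its last target. There are 200 camera calls.

TASK

Clear the fresh candles and the matchbox off the desk into the candle tray, each in its own dish: the tall round pillar candle in the large round dish, the square block candle in the square dish, the wax-filled tealight in the small round dish and the matchbox, lying flat, in the oblong dish. Each should stand flat on the floor of its dish, inside the rim. Leave the burnt-down pillar stub and the empty tealight cup where they stand.

Things in the scene. Friction and masses are not known exactly. Their poses are not given: they have to be found in the camera images.
- pillar: Fresh round pillar candle of ivory wax, standing: diameter 54 mm, 70 mm tall, flat top with a thin 9 mm wick (the wick offers no resistance). 145 g. Origin: centre of its underside, z up.
- block: Fresh square block candle of ivory wax, standing: 46 x 46 mm, 60 mm tall, wick as above; its sides lie along its own x and y. 114 g. Origin: centre of its underside, z up.
- tealight: Fresh tealight: aluminium cup filled to the brim with ivory wax, with a short wick: diameter 36 mm, 24 mm tall. 24 g. Origin: centre of its underside, z up.
- matchbox: Cardboard matchbox lying flat with its paper-covered face up: 64 mm along its own x, 32 mm along its own y, 20 mm high, rigid. 20 g. Origin: centre of its underside, z up.
- burnt_pillar: Look-alike, to be left alone: burnt-down round pillar candle, diameter 54 mm like the fresh one but only 34 mm tall, with a crater 16 mm deep inside a thin rim. Origin: centre of its underside, z up.
- empty_cup: Look-alike, to be left alone: burnt-out tealight, an empty aluminium cup of diameter 36 mm, 24 mm tall, hollow, without wax or wick. Light (12 g). Origin: centre of its underside, z up.
- dish_large_round: Large round blue ceramic dish for the pillar candle: inside diameter 78 mm, outside 86 mm. Floor 4 mm and rim 9 mm above its origin (centre of the underside, z up). Four dishes are fixed two by two, centres 98 mm apart, in a shallow fixed wooden tray (212 x 212 mm, walls 6 mm, rim 12 mm above the desk), all turned with the tray; which dish has which corner varies.
- dish_small_round: Small round blue ceramic dish for the tealight: inside diameter 54 mm, outside 62 mm; floor 4 mm and rim 9 mm above its origin (centre of the underside, z up). Fixed in the tray.
- dish_square: Square blue ceramic dish for the block candle: inside 68 x 68 mm along its own x and y, walls 4 mm; floor 4 mm and rim 9 mm above its origin (centre of the underside, z up). Fixed in the tray.
- dish_oblong: Oblong blue ceramic dish for the matchbox: inside 84 mm along its own x and 50 mm along its own y, walls 4 mm; floor 4 mm and rim 9 mm above its origin (centre of the underside, z up). Fixed in the tray.

How it is judged (in metres and radians):
At the end, for the whole second after the job is handed in: Each of the four rests upright (0.08 rad) on the floor of its own dish: origin within 13 (pillar), 17 (block), 11 (tealight), 15 mm (matchbox) of the dish centre, 1 to 6.5 mm above its origin, released, at rest. Burnt pillar and empty cup upright, at rest, within 20 mm of their start (horizontal distance between pillar and dish_large_round below 0.013 m and z of pillar in the frame of dish_large_round between 0.001 and 0.0065 m and angle between each of pillar, block, tealight, matchbox's own z axis and vertical below 0.08 rad and linear speed of each of pillar, block, tealight, matchbox, burnt_pillar, empty_cup below 0.01 m/s and angular speed of each of pillar, block, tealight, matchbox below 0.1 rad/s and horizontal distance between block and dish_square below 0.017 m and z of block in the frame of dish_square between 0.001 and 0.0065 m and horizontal distance between tealight and dish_small_round below 0.011 m and z of tealight in the frame of dish_small_round between 0.001 and 0.0065 m and horizontal distance between matchbox and dish_oblong below 0.015 m and z of matchbox in the frame of dish_oblong between 0.001 and 0.0065 m and distance of each of burnt_pillar, empty_cup from where it was at the start of the episode below 0.02 m and angle between each of burnt_pillar, empty_cup's own z axis and vertical below 0.1 rad); the robot touches nothing.
It fails at once if a burnt-out look-alike was carried or pushed away (more than 30 mm) (distance of any of burnt_pillar, empty_cup from where it was at the start of the episode above 0.03 m).
It also fails if it takes over 120 s, if anything falls off the work surface, if the arm or the gripper's body presses on something with over 40 N, if the wrist force passes 120 N, or if a joint passes its speed limit or range.

## Working session

There is one attempt and no reset: what is moved stays moved. The work goes in short steps, Python scripts to look and compute and a shell command to move; the robot and the scene stay as the last step left them, time stands still between calls to the robot, and variables do not carry over. Pictures are saved under pics/ and viewed, about 12 in all and at most 16, crops included, and the job is handed in when it is done.

```bash
mkdir -p pics; ls; python3 - <<'E'
from rig import telemetry, capture, camera_model
import cv2,numpy as np
print(telemetry.sense())
for n in("top","side"):
    cv2.imwrite(f"pics/{n}0.png",capture(n)); m=camera_model(n); print(n,m)
E
```

```text
pics
{'time_s': 0.0, 'joints': array([ 1.00860274e+00,  3.13453273e-01,  1.49846395e+00, -1.22625510e-05,
        1.33096458e+00, -2.23421979e-01]), 'dq': array([-0.00019408, -0.00288348, -0.00147807,  0.00131906, -0.00055159,
        0.00052322]), 'tau': array([-7.97931152e-04, -4.12266612e+01, -2.59741312e+01, -2.71092194e-04,
        4.17535906e-03, -3.32100376e-05]), 'eef_pos': array([174.33125746, 494.88663953, 193.62330841]), 'ee_rot': array([ 2.52104853e-04,  8.16187926e-01,  5.77786167e-01, -5.93257284e-04]), 'force': array([ 0.50085589, -0.28758668, -0.35259868]), 'wrist_torque': array([0.06208458, 0.02328031, 0.00518635]), 'grip_width': 0.9986500608648416}
top {'mtx': array([[347.54191604,   0.        , 252.87379908],
       [  0.        , 347.54191604, 194.54066774],
       [  0.        ,   0.        ,   1.        ]]), 'k1': -0.017793851610311665, 'camera_from_world': array([[ 1.96426168e-02, -9.99801451e-01,  3.35050308e-03,
        -1.48329536e+01],
       [-9.84471236e-01, -1.99259135e-02, -1.74411418e-01,
         5.16061101e+02],
       [ 1.74443550e-01,  1.27422728e-04, -9.84667168e-01,
         8.82336076e+02],
       [ 0.00000000e+00,  0.00000000e+00,  0.00000000e+00,
         1.00000000e+00]])}
side {'mtx': array([[383.06252487,   0.        , 256.69370913],
       [  0.        , 383.06252487, 187.81372576],
       [  0.        ,   0.        ,   1.        ]]), 'k1': 0.04324572223271643, 'camera_from_world': array([[ 9.78453657e-01, -2.05136883e-01,  2.33944636e-02,
        -5.34226228e+02],
       [-9.16883684e-02, -5.33239626e-01, -8.40980823e-01,
         1.01956839e+02],
       [ 1.84991040e-01,  8.20715761e-01, -5.40558928e-01,
         7.98289557e+02],
       [ 0.00000000e+00,  0.00000000e+00,  0.00000000e+00,
         1.00000000e+00]])}
```

View pics/top0.png

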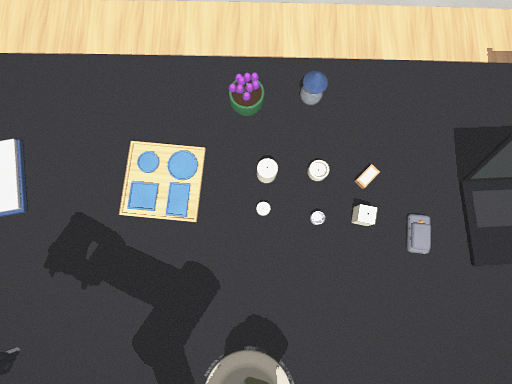

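View pics/side0.png

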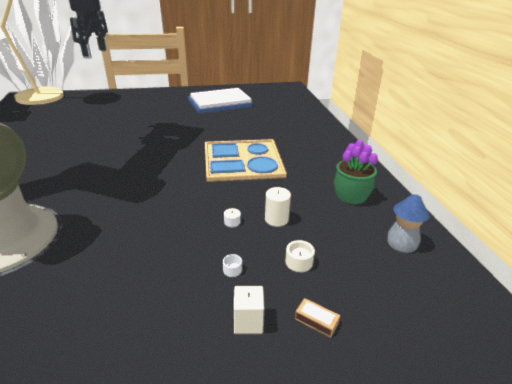

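```bash
cat > h.py <<'E'
import cv2,numpy as np
from rig import telemetry,capture,camera_model
def cast(n,px,z):
    m=camera_model(n);K=m["mtx"];p=np.atleast_2d(np.array(px,float))
    d=(p-[K[0,2],K[1,2]])/[K[0,0],K[1,1]]; u=d.copy()
    for _ in range(8): u=d/(1+m["k1"]*(u**2).sum(1,keepdims=True))
    T=m["camera_from_world"];R=T[:3,:3];c=-R.T@T[:3,3]
    r=np.c_[u,np.ones(len(u))]@R
    return (c+r*((z-c[2])/r[:,2:]))[:,:2]
def blobs(mask,amin=20):
    n,l,s,c=cv2.connectedComponentsWithStats(mask.astype(np.uint8))
    return [(l==i,s[i],c[i]) for i in range(1,n) if s[i][4]>=amin]
def rect(n,mask,z):
    c=max(cv2.findContours(mask.astype(np.uint8),0,1)[0],key=cv2.contourArea)
    return cv2.minAreaRect(cast(n,c[:,0],z).astype(np.float32))
def tool():
    s=telemetry.sense();w,x,y,z=s["ee_rot"]
    return s,np.arctan2(2*(x*y+w*z),1-2*(y*y+z*z))
def go(x,y,z,yaw=None):
    s,a=tool();d=np.array([x,y,z])-s["eef_pos"]
    t=np.array([d[0]*np.cos(a)+d[1]*np.sin(a),d[0]*np.sin(a)-d[1]*np.cos(a),-d[2]])
    tn=0 if yaw is None else (a-yaw+np.pi/2)%np.pi-np.pi/2
    print("t",round(s["time_s"],2),"pos",s["eef_pos"].round(1),"yaw",round(a,3),"j6",round(s["joints"][5],2),"F",s["force"].round(1),"w",round(s["grip_width"]*85.4,1),"| tool shift mm",t.round(1),"turn",round(tn,3))
E
python3 - <<'E'
from h import *
im=cv2.imread("pics/top0.png");hs=cv2.cvtColor(im,cv2.COLOR_BGR2HSV)
b=(hs[...,0]>95)&(hs[...,0]<125)&(hs[...,1]>120)&(hs[...,2]>90)
b[:, 210:]=0;b[:,:110]=0
for m,s,c in blobs(b,60):
    r=rect("top",m,12);print("dish",c.round(1),s[4],cast("top",c,12).round(1),np.round(r[0],1),np.round(r[1],1),round(r[2],1))
w=(hs[...,0]<40)&(hs[...,1]>90)&(hs[...,2]>120);w[:, 210:]=0;w[:,:110]=0;w[:130]=0
r=rect("top",w|b,12);print("tray",np.round(r[0],1),np.round(r[1],1),r[2])
g=im.max(2)>100;g[:140]=0;g[240:]=0;g[:,:240]=0;g[:,395:]=0
for m,s,c in blobs(g,20):
    print("obj",c.round(1),s, [np.round(np.r_[cast("top",c,z)[0]],1) for z in (20,24,34,60,70)])
v=np.vstack([cv2.resize(im[150:235,240:400],None,fx=5,fy=5,interpolation=2)])
cv2.imwrite("pics/crop0.png",v)
E
```

```text
tray [624.5 342.4] [ 4.  79.5] 85.94950103759766
obj [266.7 170. ] [257 158  21  25 442] [array([590.6, -41.7]), array([589.6, -41.5]), array([587.1, -41.1]), array([580.6, -40.1]), array([578.1, -39.7])]
obj [318.1 169.9] [307 160  23  21 373] [array([ 593.9, -184.7]), array([ 592.9, -184. ]), array([ 590.3, -182. ]), array([ 583.7, -177.1]), array([ 581.2, -175.1])]
obj [366.9 176.4] [354 164  26  25 313] [array([ 578.5, -320.2]), array([ 577.5, -318.8]), array([ 575.1, -315.4]), array([ 568.9, -306.7]), array([ 566.5, -303.4])]
obj [263.  208.2] [256 201  15  15 169] [array([483.5, -32.9]), array([483. , -32.8]), array([481.6, -32.5]), array([478. , -31.7]), array([476.7, -31.4])]
obj [364.2 214.9] [351 204  27  22 468] [array([ 470.6, -308.7]), array([ 470.1, -307.4]), array([ 468.9, -304.2]), array([ 465.7, -295.7]), array([ 464.5, -292.5])]
obj [317.2 217.5] [310 211  16  14 174] [array([ 460.9, -180.5]), array([ 460.5, -179.8]), array([ 459.3, -177.9]), array([ 456.4, -173. ]), array([ 455.2, -171.2])]
```

View pics/crop0.png

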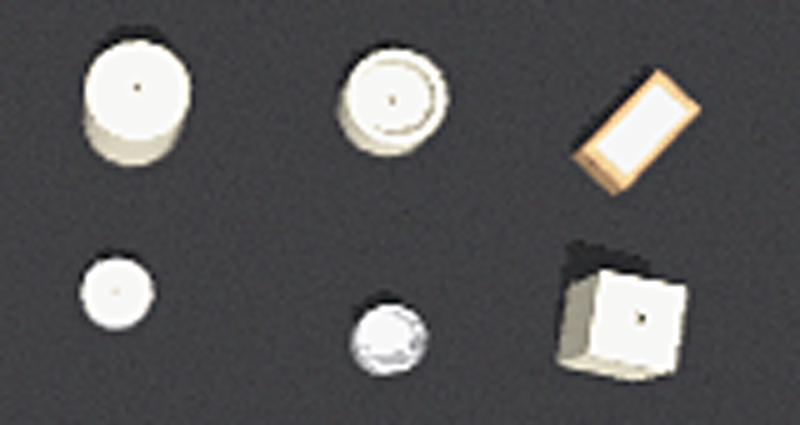

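```bash
python3 - <<'E'
from h import *
im=cv2.imread("pics/top0.png");hs=cv2.cvtColor(im,cv2.COLOR_BGR2HSV)
print(im[165,183],hs[165,183],im[196,143],hs[144,165],hs[200,160])
b=(hs[...,0]>95)&(hs[...,0]<125)&(hs[...,1]>120)&(hs[...,2]>60);b[:, 210:]=0;b[:,:115]=0;b[:140]=0;b[230:]=0
for m,s,c in blobs(b,60):
    r=rect("top",m,10);print("dish",c.round(1),s[4],cast("top",c,10).round(1),np.round(r[0],1),np.round(r[1],1),round(r[2],1))
w=(hs[...,2]>110);w[:, 210:]=0;w[:,:110]=0;w[:130]=0;w[230:]=0
r=rect("top",max(blobs(w),key=lambda t:t[1][4])[0],12);print("tray",np.round(r[0],1),np.round(r[1],1),r[2])
g=im.min(2)>=225
for nm,(x0,y0,x1,y1),z in [("pillar",(255,155,285,187),70),("burnt",(303,155,335,187),34),("tea",(250,198,275,220),24),("cup",(305,205,332,230),24),("block",(348,198,382,230),60),("box",(350,160,384,192),20)]:
    k=np.zeros_like(g);k[y0:y1,x0:x1]=g[y0:y1,x0:x1]
    if nm=="box": k[y0:y1,x0:x1]=im[y0:y1,x0:x1].max(2)>210
    k=cv2.morphologyEx(k.astype(np.uint8),cv2.MORPH_CLOSE,np.ones((3,3)))
    m,s,c=max(blobs(k,5),key=lambda t:t[1][4]);r=rect("top",m,z)
    print(nm,c.round(1),s[4],cast("top",c,z).round(1),np.round(r[0],1),np.round(r[1],1),round(r[2],1))
E
```

```text
[229 188 132] [103 108 229] [225 182 129] [ 24  70 255] [ 25  56 247]
tray [557.8 248.5] [216.8 214.3] 85.77778625488281
pillar [266.9 167.7] 306 [[584.4 -40. ]] [585.1 -39. ] [51.7 50.1] 0.5
burnt [318.8 168.9] 286 [[ 593.3 -183.8]] [ 593.1 -184.5] [49.5 51.2] 89.5
tea [262.9 208. ] 139 [[483.5 -32.6]] [483.6 -32.8] [32.8 32.6] 1.1
cup [317.2 217.1] 124 [[ 461.7 -179.7]] [ 462.  -178.6] [30.6 34.4] 77.9
block [366.9 213.8] 296 [[ 468.8 -303.1]] [ 468.8 -303. ] [44.8 44.8] 79.6
box [367.7 175.6] 250 [[ 580.8 -322.5]] [ 580.8 -322.6] [30.8 64. ] 47.8
```

```bash
python3 - <<'E'
from h import *
im=cv2.imread("pics/top0.png");hs=cv2.cvtColor(im,cv2.COLOR_BGR2HSV)
b=(hs[...,0]>90)&(hs[...,0]<125)&(hs[...,1]>60)&(hs[...,2]>60);b[:, 210:]=0;b[:,:120]=0;b[:140]=0;b[222:]=0
for m,s,c in blobs(b,60):
    r=rect("top",m,12);print("dish",c.round(1),s[4],cast("top",c,10).round(1),np.round(r[0],1),np.round(r[1],1),round(r[2],1))
im=cv2.imread("pics/side0.png");hs=cv2.cvtColor(im,cv2.COLOR_BGR2HSV)
b=(hs[...,0]>90)&(hs[...,0]<125)&(hs[...,1]>60)&(hs[...,2]>60);b[:140]=0;b[185:]=0;b[:,:200]=0;b[:,290:]=0
for m,s,c in blobs(b,40): print("side",c.round(1),s[4],cast("side",c,10).round(1))
k=im.min(2)>=0
g=(im.max(2)>150)
for nm,(x0,y0,x1,y1),z in [("tea",(220,205,245,230),12),("cup",(220,253,246,278),12),("pillar",(262,185,293,228),35),("block",(230,284,268,336),30),("box",(292,297,342,337),10)]:
    k=np.zeros_like(g);k[y0:y1,x0:x1]=im[y0:y1,x0:x1].max(2)>110
    m,s,c=max(blobs(k,5),key=lambda t:t[1][4]);print(nm,c.round(1),s[4],cast("side",c,z).round(1))
import h; h.go(581,-322,100,np.radians(47.8)); 
E
```

```text
dish [182.3 164.8] 694 [[603.5 195.9]] [602.7 195. ] [81.1 82.1] 1.1
dish [147.6 161.6] 357 [[611.  294.3]] [610.9 294. ] [58.3 59.3] 48.4
dish [142.4 195.8] 745 [[512.8 301.8]] [513.1 301.1] [76.3 75.9] 86.0
dish [177.6 199.1] 683 [[505.5 203.4]] [505.7 202.9] [57.7 92.1] 85.5
side [224.4 149.7] 325 [[510.9 299. ]]
side [257.  148.5] 162 [[607.8 291.3]]
side [261.8 164.5] 380 [[600.8 193.6]]
side [226.5 165.9] 380 [[503.4 201.4]]
tea [231.6 217. ] 292 [[481.8 -32.6]]
cup [231.9 264.9] 398 [[ 459.6 -181.1]]
pillar [277. 206.] 923 [[583.  -40.2]]
block [248.2 309. ] 1473 [[ 467.8 -302.9]]
box [317.9 315.2] 837 [[ 582.1 -320.2]]
t 0.1 pos [174.3 494.9 193.7] yaw 1.232 j6 -0.22 F [ 0.2  0.2 -0. ] w 85.4 | tool shift mm [-635.3  655.1   93.7] turn 0.398
```

```bash
R='[[-0.0288,0.0297,0,0,0.0854]]'
python3 -m inch '[[-0.0288,0.0297,0,0,0.0854],[-0.0288,0.0297,0,0,0.0854],[-0.0288,0.0297,0,0,0.0854],[-0.0288,0.0297,0,0,0.0854],[-0.0288,0.0297,0,0,0.0854]]' 30
python3 -m inch '[[-0.0288,0.0297,0,0,0.0854],[-0.0288,0.0297,0,0,0.0854],[-0.0288,0.0297,0,0,0.0854],[-0.0288,0.0297,0,0,0.0854],[-0.0288,0.0297,0,0,0.0854]]'
python3 -m inch '[[-0.0288,0.0297,0,0,0.0854],[-0.0288,0.0297,0,0,0.0854],[-0.0288,0.0297,0,0,0.0854],[-0.0288,0.0297,0,0,0.0854],[-0.0288,0.0297,0,0,0.0854]]'
python3 -m inch '[[-0.0288,0.0297,0,0,0.0854],[-0.0288,0.0297,0,0,0.0854],[-0.0288,0.0297,0,0,0.0854],[-0.0288,0.0297,0,0,0.0854],[-0.0288,0.0297,0,0,0.0854]]'
python3 -c "from h import *; go(581,-321.5,100,np.radians(47.8))"
```

```text
time_s: 0.52
eef_pos: [264.6, 309.2, 190.9]
ee_rot: [-0.0, 0.813, 0.582, -0.002]
force: [1.4, 0.6, 0.5]
grip_width: 0.991
time_s: 0.93
eef_pos: [356.8, 122.1, 190.7]
ee_rot: [0.0, 0.812, 0.583, -0.002]
force: [1.1, 0.5, -0.2]
grip_width: 0.999
time_s: 1.35
eef_pos: [449.0, -64.9, 190.6]
ee_rot: [-0.0, 0.813, 0.582, -0.002]
force: [0.3, 1.2, 0.6]
grip_width: 0.999
time_s: 1.77
eef_pos: [540.9, -251.6, 188.8]
ee_rot: [-0.002, 0.814, 0.581, -0.002]
force: [0.4, 0.1, 1.3]
grip_width: 1.0
t 1.77 pos [ 540.9 -251.6  188.8] yaw 1.241 j6 -1.87 F [0.4 0.1 1.3] w 85.4 | tool shift mm [-53.1  60.5  88.8] turn 0.407
```

```bash

python3 -m inch '[[-0.0265,0.030,0.015,0,0.0854],[-0.0265,0.030,0.015,0,0.0854],[0,0,0.02,0.11,0.0854],[0,0,0.02,0.11,0.0854],[0,0,0,0.1,0.0854]]'
python3 -m inch '[[0,0,0,0.09,0.0854],[0,0,0,0,0.0854],[0,0,0,0,0.0854],[0,0,0,0,0.0854],[0,0,0,0,0.0854]]'
python3 - <<'E'
from h import *
go(581,-321.5,60,np.radians(47.8))
cv2.imwrite("pics/a.png",np.hstack([cv2.resize(capture("top")[130:240,310:430],None,fx=3.3,fy=3.3),cv2.resize(capture("side")[240:384,240:397],None,fx=2.52,fy=2.52)]))
E
```

```text
time_s: 2.18
eef_pos: [579.3, -328.1, 112.9]
ee_rot: [-0.002, 0.9, 0.437, -0.003]
force: [-0.9, 0.4, -0.8]
grip_width: 1.001
time_s: 2.6
eef_pos: [578.1, -327.8, 109.2]
ee_rot: [-0.004, 0.919, 0.395, -0.005]
force: [0.8, -0.3, 0.2]
grip_width: 1.001
t 2.6 pos [ 578.1 -327.8  109.2] yaw 0.812 j6 -1.5 F [ 0.8 -0.3  0.2] w 85.5 | tool shift mm [ 6.5 -2.2 49.2] turn -0.023
```

View pics/a.png

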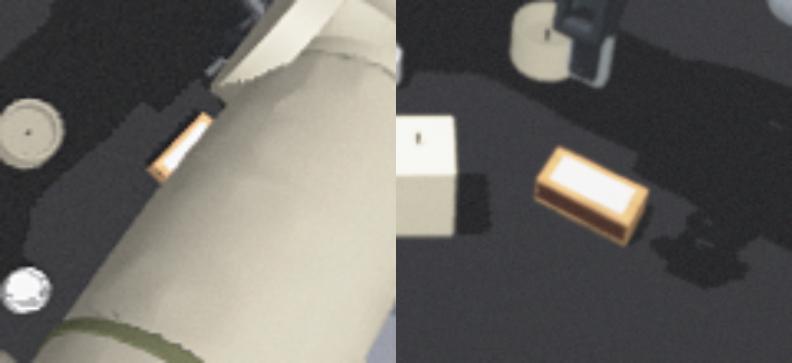

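```bash

python3 -m inch '[[0.0065,-0.002,0.03,-0.02,0.0854],[0,0,0.03,0,0.0854],[0,0,0.02,0,0.0854],[0,0,0.01,0,0.0854],[0,0,0,0,0.0854]]'
python3 -c "from h import *; go(581,-321.5,5,np.radians(47.8))"
```

```text
time_s: 3.12
eef_pos: [582.2, -322.3, 19.8]
ee_rot: [-0.001, 0.914, 0.406, -0.003]
force: [-0.2, 0.1, -0.4]
grip_width: 1.001
t 3.12 pos [ 582.2 -322.3   19.8] yaw 0.836 j6 -1.51 F [-0.2  0.1 -0.4] w 85.5 | tool shift mm [-0.2 -1.4 14.8] turn 0.002
```

```bash

python3 -m inch '[[0,0,0.008,0,0.0854],[0,0,0.006,0,0.06],[0,0,0,0,0.04],[0,0,0,0,0.02],[0,0,0,0,0.02]]' 30
python3 -m inch '[[0,0,0,0,0.02],[0,0,0,0,0.02],[0,0,0,0,0.02],[0,0,0,0,0.02],[0,0,0,0,0.02]]' 30
python3 - <<'E'
from h import *
go(505,202,80,np.radians(85.5))
cv2.imwrite("pics/b.png",np.hstack([cv2.resize(capture("side")[240:384,240:397],None,fx=3,fy=3)]))
E
```

```text
time_s: 3.53
eef_pos: [583.8, -323.8, 8.7]
ee_rot: [0.002, 0.914, 0.406, -0.001]
force: [0.0, 0.1, -0.0]
grip_width: 0.454
time_s: 3.95
eef_pos: [584.7, -324.5, 10.9]
ee_rot: [0.004, 0.914, 0.406, -0.001]
force: [-0.0, -0.6, 0.7]
grip_width: 0.234
t 3.95 pos [ 584.7 -324.5   10.9] yaw 0.837 j6 -1.51 F [-0.  -0.6  0.7] w 20.0 | tool shift mm [ 337.6 -411.8  -69.1] turn -0.655
```

View pics/b.png

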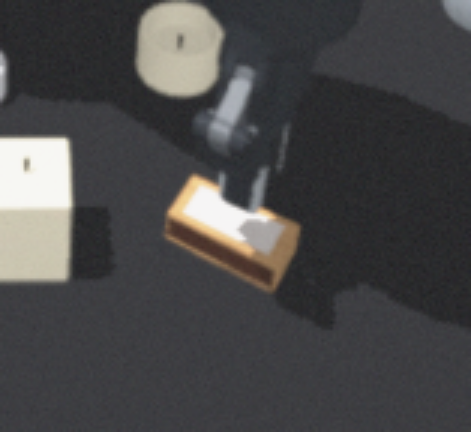

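```bash

python3 -m inch '[[0.0007,-0.004,-0.015,0,0.02],[0,0,-0.005,0,0.046],[0,0,0,0,0.046],[0,0,0,0,0.046],[0,0,0,0,0.046]]' 30
python3 - <<'E'
from h import *
s=capture("side");go(581,-321.5,3,np.radians(47.8))
r=s[290:345,285:350];print(cast("side",max(blobs((r.max(2)>110),5),key=lambda t:t[1][4])[2]+[285,290],10))
E
```

```text
time_s: 4.42
eef_pos: [582.0, -321.1, 30.6]
ee_rot: [0.003, 0.914, 0.406, -0.001]
force: [-0.0, -0.0, -0.3]
grip_width: 0.539
t 4.47 pos [ 581.9 -321.1   30.4] yaw 0.837 j6 -1.51 F [-0.5 -0.2  0.4] w 46.1 | tool shift mm [-0.9 -0.4 27.4] turn 0.003
[[ 584.34940635 -315.93208131]]
```

```bash

python3 -m inch '[[0,0,0.012,0,0.046],[0,0,0.008,0,0.046],[0,0,0.004,0,0.046],[0,0,0.002,0,0.046],[0,0,0,0,0.046]]' 30
python3 - <<'E'
from h import *
go(581,-321.5,3,np.radians(47.8))
cv2.imwrite("pics/c.png",np.hstack([cv2.resize(capture("side")[250:350,260:370],None,fx=5,fy=5)]))
E
```

```text
time_s: 4.88
eef_pos: [580.9, -320.6, -1.1]
ee_rot: [0.001, 0.914, 0.406, -0.002]
force: [0.2, 0.3, -0.2]
grip_width: 0.54
t 4.88 pos [ 580.9 -320.6   -1.1] yaw 0.837 j6 -1.51 F [ 0.2  0.3 -0.2] w 46.1 | tool shift mm [-0.6  0.7 -4.1] turn 0.003
```

View pics/c.png

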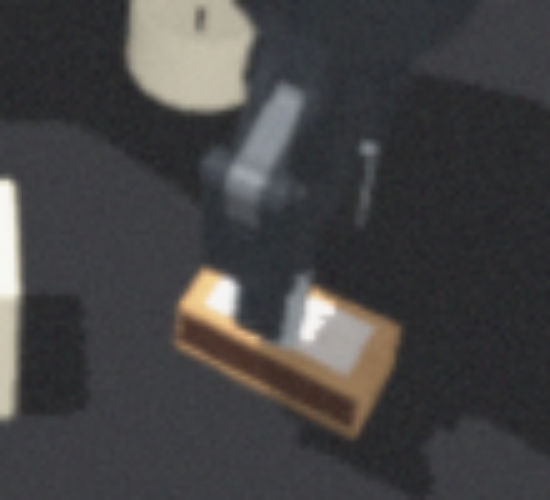

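```bash
cat >> h.py <<'E'
def proj(n,P):
    m=camera_model(n);q=np.c_[np.atleast_2d(P),np.ones(len(np.atleast_2d(P)))]@m["camera_from_world"].T
    u=q[:,:2]/q[:,2:3];u=u*(1+m["k1"]*(u**2).sum(1,keepdims=True));return u*m["mtx"][0,0]+m["mtx"][:2,2]
E
python3 - <<'E'
from h import *
im=capture("side");s,a=tool();p=s["eef_pos"];print(p)
d=np.array([np.cos(a),np.sin(a),0]);e=np.array([d[1],-d[0],0]);v=cv2.resize(im[230:350,240:370],None,fx=5,fy=5)
f=lambda P,c:[cv2.circle(v,tuple(int(t) for t in (q-[240,230])*5+2),3,c,-1) for q in proj("side",P)]
f([p,p+[0,0,20],p+[0,0,40],p+[0,0,73]],(0,0,255))
f([p+23*d,p+23*d+[0,0,10],p+23*d+[0,0,20],p+23*d+[0,0,40]],(0,255,0))
f([p-23*d,p-23*d+[0,0,10],p-23*d+[0,0,20],p-23*d+[0,0,40]],(255,255,0))
b=np.array([581,-321.5,0]);f([b+i*16*d+j*32*e+[0,0,20] for i in(-1,1) for j in (-1,1)],(255,0,255))
cv2.imwrite("pics/d.png",v)
E
```

```text
[ 5.81198398e+02 -3.20831597e+02 -2.91339204e-01]
```

View pics/d.png

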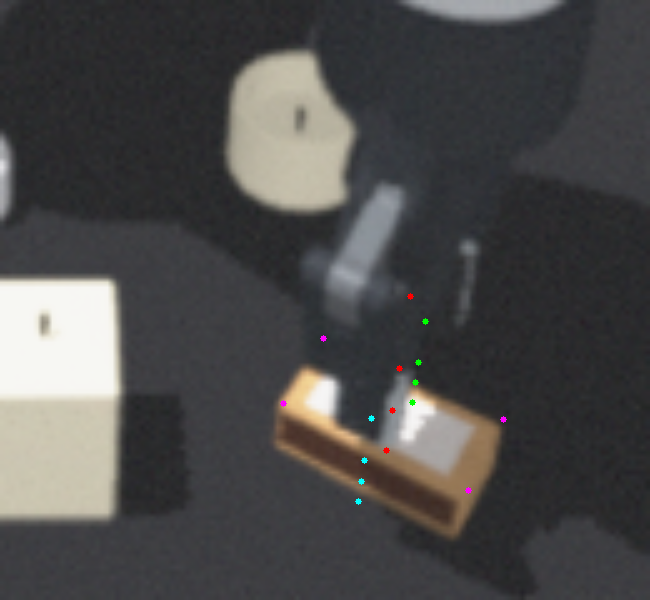

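```bash

python3 - <<'E'
from h import *
im=cv2.imread("pics/side0.png");p=np.array([174.4,495,194]);a=1.232
d=np.array([np.cos(a),np.sin(a),0])
v=cv2.resize(im[0:90,40:140],None,fx=6,fy=6)
def f(P,c):
    for q in proj("side",P): cv2.circle(v,tuple(int(t) for t in (q-[40,0])*6+3),3,c,-1)
Z=np.array([[0,0,0],[0,0,13],[0,0,30],[0,0,60]])
f(p+Z,(0,0,255));f(p+42*d+Z,(0,255,0));f(p-42*d+Z,(255,255,0))
cv2.imwrite("pics/e.png",cv2.convertScaleAbs(v,alpha=1.5,beta=20))
im=capture("side"); 
v=cv2.resize(im[170:350,230:400],None,fx=3.4,fy=3.4,interpolation=2);cv2.imwrite("pics/f.png",cv2.convertScaleAbs(v,alpha=3,beta=-60))
E
```

```text
(no output)
```

View pics/e.png

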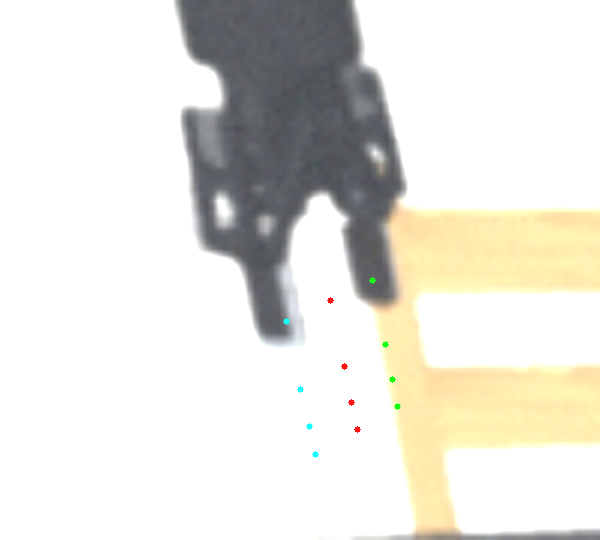

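View pics/f.png

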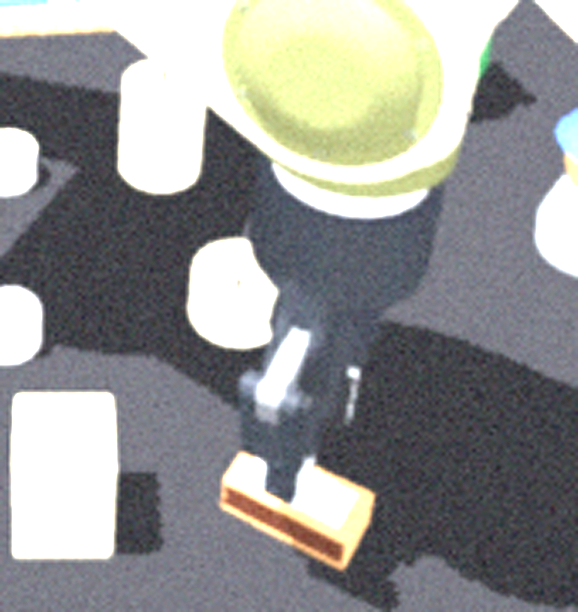

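```bash

python3 -m inch '[[0,0,0.003,0,0.05],[0,0,0.003,0,0.05],[0,0,0.003,0,0.05],[0,0,0,0,0.05],[0,0,0,0,0.05]]' 30
python3 -m inch '[[0,0,0.003,0,0.05],[0,0,0.002,0,0.05],[0,0,0,0,0.05],[0,0,0,0,0.05],[0,0,0,0,0.05]]' 30
python3 - <<'E'
from h import *
go(581,-321.5,3,np.radians(47.8))
im=capture("side");v=cv2.resize(im[250:350,270:370],None,fx=5,fy=5,interpolation=2);cv2.imwrite("pics/g.png",cv2.convertScaleAbs(v,alpha=3,beta=-60))
E
```

```text
time_s: 5.45
eef_pos: [582.0, -321.5, -8.5]
ee_rot: [0.003, 0.914, 0.406, -0.001]
force: [0.6, 0.2, -0.5]
grip_width: 0.587
time_s: 5.87
eef_pos: [582.1, -321.6, -14.0]
ee_rot: [0.003, 0.914, 0.406, -0.001]
force: [0.0, -0.5, -0.5]
grip_width: 0.584
t 5.87 pos [ 582.1 -321.6  -14. ] yaw 0.837 j6 -1.51 F [ 0.  -0.5 -0.5] w 49.9 | tool shift mm [ -0.7  -0.8 -17. ] turn 0.003
```

View pics/g.png

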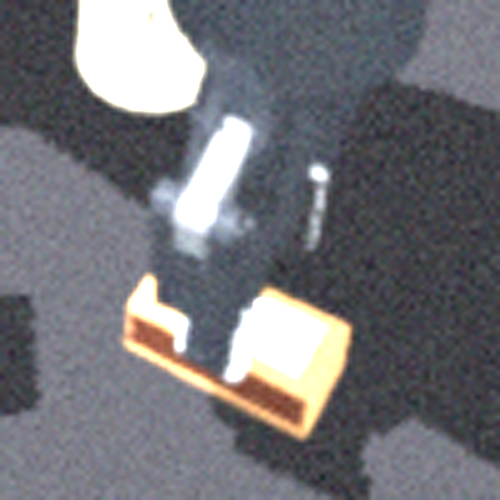

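```bash

python3 -m inch '[[0,0,0.003,0,0.05],[0,0,0.003,0,0.05],[0,0,0.003,0,0.05],[0,0,0,0,0.05],[0,0,0,0,0.05]]' 30
python3 -m inch '[[0,0,0,0,0.02],[0,0,0,0,0.02],[0,0,0,0,0.02],[0,0,0,0,0.02],[0,0,0,0,0.02]]' 30
python3 - <<'E'
from h import *
go(581,-321.5,3,np.radians(47.8))
E
```

```text
time_s: 6.33
eef_pos: [582.1, -321.6, -23.9]
ee_rot: [0.003, 0.914, 0.406, -0.001]
force: [0.4, -0.5, 0.2]
grip_width: 0.587
time_s: 6.75
eef_pos: [582.2, -321.8, -23.6]
ee_rot: [0.004, 0.914, 0.406, -0.001]
force: [-0.1, 1.0, 0.0]
grip_width: 0.364
t 6.75 pos [ 582.2 -321.8  -23.6] yaw 0.837 j6 -1.51 F [-0.1  1.   0. ] w 31.1 | tool shift mm [ -0.6  -1.1 -26.6] turn 0.003
```

```bash

python3 -m inch '[[0,0,-0.02,0,0.02],[0,0,-0.03,0,0.02],[0,0,-0.03,0,0.02],[0,0,-0.03,0,0.02],[0,0,0,0,0.02]]' 30
python3 - <<'E'
from h import *
go(504.5,202,60,np.radians(85.5))
im=capture("side");cv2.imwrite("pics/h.png",im[180:384,180:420])
E
```

```text
time_s: 7.17
eef_pos: [580.9, -320.1, 88.5]
ee_rot: [0.001, 0.914, 0.406, -0.002]
force: [0.7, -0.3, 0.2]
grip_width: 0.36
t 7.17 pos [ 580.9 -320.1   88.5] yaw 0.837 j6 -1.51 F [ 0.7 -0.3  0.2] w 30.7 | tool shift mm [ 336.5 -406.4   28.5] turn -0.656
```

View pics/h.png

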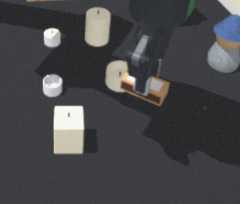

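```bash

python3 -m inch '[[0.0259,-0.0313,0,0,0.02],[0.0259,-0.0313,0,0,0.02],[0.0259,-0.0313,0,0,0.02],[0.0259,-0.0313,0,0,0.02],[0.0259,-0.0313,0,0,0.02]]' 30
python3 -m inch '[[0.0259,-0.0313,0,0,0.02],[0.0259,-0.0313,0,0,0.02],[0.0259,-0.0313,0,0,0.02],[0.0259,-0.0313,0,0,0.02],[0.0259,-0.0313,0,0,0.02]]' 30
python3 -m inch '[[0.0259,-0.0313,0,0,0.02],[0.0259,-0.0313,0,0,0.02],[0,0,0,-0.11,0.02],[0,0,0,-0.11,0.02],[0,0,0,-0.11,0.02]]' 30
python3 -m inch '[[0,0,0,-0.11,0.02],[0,0,0,-0.11,0.02],[0,0,0,-0.1,0.02],[0,0,0,0,0.02],[0,0,0,0,0.02]]' 30
python3 - <<'E'
from h import *
go(504.5,202,20,np.radians(85.5))
E
```

```text
time_s: 7.63
eef_pos: [547.2, -118.8, 79.5]
ee_rot: [-0.002, 0.916, 0.401, -0.005]
force: [0.5, -0.5, 0.4]
grip_width: 0.364
time_s: 8.05
eef_pos: [514.4, 86.8, 74.9]
ee_rot: [-0.004, 0.916, 0.4, -0.008]
force: [0.5, -0.5, -0.3]
grip_width: 0.359
time_s: 8.47
eef_pos: [496.8, 177.6, 70.1]
ee_rot: [-0.008, 0.833, 0.553, -0.011]
force: [-0.1, -0.3, -0.7]
grip_width: 0.362
time_s: 8.88
eef_pos: [493.2, 178.3, 64.8]
ee_rot: [-0.013, 0.728, 0.686, -0.013]
force: [0.6, 0.5, 0.3]
grip_width: 0.363
t 8.88 pos [493.2 178.3  64.8] yaw 1.512 j6 -1.39 F [0.6 0.5 0.3] w 31.0 | tool shift mm [24.4  9.9 44.8] turn 0.019
```

```bash

python3 -m inch '[[0.0125,0.005,0.01,0.01,0.02],[0.0125,0.005,0.01,0.01,0.02],[0,0,0.01,0,0.02],[0,0,0.01,0,0.02],[0,0,0,0,0.02]]' 30
python3 - <<'E'
from h import *
go(504.5,202,-10,np.radians(85.5))
print(tool()[0]["ee_rot"].round(3))
for n in("top","side"): 
    im=capture(n)
    cv2.imwrite(f"pics/{n}1.png",im)
a=cv2.imread("pics/top1.png")[135:235,90:220];b=cv2.imread("pics/side1.png")[95:195,180:310]
cv2.imwrite("pics/i.png",cv2.convertScaleAbs(cv2.resize(np.hstack([a,b]),None,fx=3,fy=3,interpolation=2),alpha=1.3))
E
```

```text
time_s: 9.3
eef_pos: [502.4, 202.3, 20.4]
ee_rot: [-0.013, 0.739, 0.673, -0.014]
force: [0.3, 0.9, -0.3]
grip_width: 0.365
t 9.3 pos [502.4 202.3  20.4] yaw 1.477 j6 -1.32 F [ 0.3  0.9 -0.3] w 31.2 | tool shift mm [-0.1  2.1 30.4] turn -0.015
[-0.013  0.739  0.673 -0.014]
```

View pics/i.png

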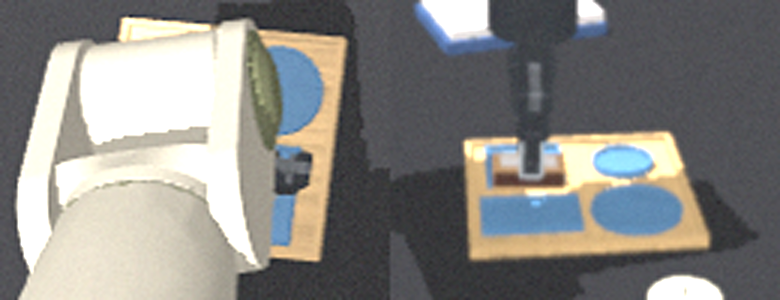

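```bash

python3 - <<'E'
from h import *
print("expect side box",proj("side",[[502.4,202.3,54],[502.4,202.3,44],[502.4,202.3,64]]).round(1),"top",proj("top",[[502.4,202.3,z] for z in(44,64,90)]).round(1))
im=cv2.imread("pics/side1.png");hs=cv2.cvtColor(im,cv2.COLOR_BGR2HSV)
k=np.zeros(im.shape[:2],bool);r=hs[140:160,208:245];k[140:160,208:245]=((r[...,0]<25)|(r[...,0]>165))&(r[...,1]>60)&(r[...,2]<170)
for m,s,c in blobs(k,15): print(s,c.round(1))
for y in range(142,162,2): print(y,[tuple(int(t) for t in im[y,x]) for x in range(210,244,6)])
E
```

```text
expect side box [[225.8 151.5]
 [225.9 154.8]
 [225.7 148.2]] top [[175.3 198.2]
 [173.6 196.9]
 [171.4 195.2]]
[208 147  31  13 195] [222.1 154.6]
142 [(125, 173, 204), (134, 173, 201), (103, 121, 138), (52, 49, 45), (159, 170, 177), (118, 168, 200)]
144 [(155, 209, 233), (164, 133, 98), (127, 115, 101), (52, 48, 45), (167, 132, 94), (167, 231, 245)]
146 [(175, 233, 246), (136, 139, 147), (138, 146, 154), (52, 49, 47), (164, 148, 147), (173, 232, 246)]
148 [(130, 184, 218), (117, 138, 157), (164, 164, 167), (53, 50, 52), (160, 164, 170), (172, 233, 246)]
150 [(104, 145, 172), (96, 126, 155), (138, 147, 158), (63, 56, 56), (138, 149, 164), (169, 232, 245)]
152 [(102, 144, 170), (70, 91, 116), (95, 108, 127), (72, 69, 65), (73, 92, 118), (167, 230, 245)]
154 [(99, 140, 167), (41, 48, 69), (54, 56, 73), (118, 117, 118), (42, 49, 67), (165, 227, 244)]
156 [(98, 140, 166), (47, 59, 80), (46, 55, 80), (53, 61, 83), (51, 63, 82), (154, 220, 241)]
158 [(101, 138, 166), (98, 137, 166), (98, 137, 165), (148, 205, 232), (142, 199, 230), (116, 159, 189)]
160 [(116, 124, 130), (128, 122, 120), (130, 119, 109), (173, 158, 144), (146, 128, 114), (143, 114, 82)]
```

```bash

python3 -m inch '[[0,0.002,0.01,-0.01,0.02],[0,0,0.01,0,0.02],[0,0,0.008,0,0.02],[0,0,0,0,0.02],[0,0,0,0,0.02]]' 30
python3 -m inch '[[0,0,0.002,0,0.02],[0,0,0.002,0,0.02],[0,0,0,0,0.02],[0,0,0,0,0.02],[0,0,0,0,0.02]]' 30
python3 - <<'E'
from h import *
go(504.5,202,-16,np.radians(85.5))
print(tool()[0]["ee_rot"].round(3))
E
```

```text
time_s: 9.82
eef_pos: [505.1, 201.1, -7.5]
ee_rot: [-0.012, 0.736, 0.676, -0.012]
force: [0.1, -1.0, 0.3]
grip_width: 0.364
time_s: 10.23
eef_pos: [505.3, 201.1, -11.4]
ee_rot: [-0.012, 0.736, 0.676, -0.012]
force: [0.3, 0.4, 0.3]
grip_width: 0.362
t 10.23 pos [505.3 201.1 -11.4] yaw 1.486 j6 -1.33 F [0.3 0.4 0.3] w 30.9 | tool shift mm [ 0.8 -0.9  4.6] turn -0.006
[-0.012  0.736  0.676 -0.012]
```

```bash

python3 -m inch '[[0,0,0.003,0,0.02],[0,0,0,0,0.02],[0,0,0,0,0.02],[0,0,0,0,0.02],[0,0,0,0,0.02]]' 30
python3 -m inch '[[0,0,0.002,0,0.02],[0,0,0,0,0.02],[0,0,0,0,0.02],[0,0,0,0,0.02],[0,0,0,0,0.02]]' 30
python3 -m inch '[[0,0,0.002,0,0.02],[0,0,0,0,0.02],[0,0,0,0,0.02],[0,0,0,0,0.02],[0,0,0,0,0.02]]' 30
```

```text
time_s: 10.65
eef_pos: [506.0, 201.3, -13.4]
ee_rot: [-0.011, 0.736, 0.677, -0.011]
force: [-0.4, -0.4, 1.0]
grip_width: 0.365
time_s: 11.07
eef_pos: [506.4, 201.3, -14.2]
ee_rot: [-0.01, 0.736, 0.677, -0.011]
force: [-1.6, -0.4, 3.0]
grip_width: 0.359
time_s: 11.48
eef_pos: [506.8, 201.5, -14.2]
ee_rot: [-0.01, 0.736, 0.677, -0.01]
force: [-0.7, 0.3, 2.0]
grip_width: 0.361
```

```bash

python3 -m inch '[[0,0,0,0,0.046],[0,0,0,0,0.046],[0,0,0,0,0.046],[0,0,0,0,0.046],[0,0,-0.01,0,0.046]]' 30
python3 -m inch '[[0,0,-0.03,0,0.046],[0,0,-0.04,0,0.046],[0,0,-0.04,0,0.046],[0,0,-0.03,0,0.0854],[0,0,0,0,0.0854]]' 30
python3 - <<'E'
from h import *
go(483,-32.7,60)
im=capture("side");cv2.imwrite("pics/side2.png",im)
hs=cv2.cvtColor(im,cv2.COLOR_BGR2HSV);print(tool()[0]["ee_rot"].round(3))
print("expected",proj("side",[[504.5,202,28],[504.5,202,8]]).round(1))
r=im[135:185,200:290]
cv2.imwrite("pics/j.png",cv2.resize(r,None,fx=5,fy=5,interpolation=2))
E
```

```text
time_s: 11.9
eef_pos: [505.4, 201.2, -6.5]
ee_rot: [-0.011, 0.736, 0.677, -0.012]
force: [0.0, -0.9, -0.0]
grip_width: 0.539
time_s: 12.32
eef_pos: [509.5, 200.9, 142.8]
ee_rot: [-0.012, 0.736, 0.677, -0.013]
force: [0.6, 0.4, -0.2]
grip_width: 0.803
t 12.32 pos [509.5 200.9 142.8] yaw 1.487 j6 -1.33 F [ 0.6  0.4 -0.2] w 68.6 | tool shift mm [-235.    -6.8   82.8] turn 0
[-0.013  0.736  0.677 -0.014]
expected [[226.8 160. ]
 [226.9 166.4]]
```

View pics/j.png

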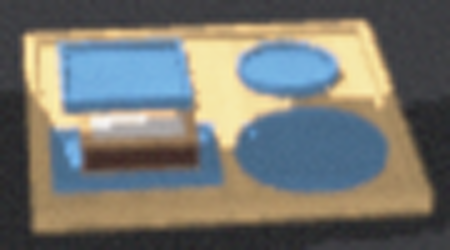

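```bash

python3 -m inch '[[-0.039,-0.001,0,0,0.058],[-0.039,-0.001,0,0,0.058],[-0.039,-0.001,0,0,0.058],[-0.039,-0.001,0.01,0,0.058],[-0.039,-0.001,0.02,0,0.058]]' 30
python3 -m inch '[[-0.036,-0.001,0.02,0,0.058],[0,0,0.02,0,0.058],[0,0,0,0,0.058],[0,0,0,0,0.058],[0,0,0,0,0.058]]' 30
python3 - <<'E'
from h import *
go(483,-32.7,20)
print(tool()[0]["ee_rot"].round(3))
E
```

```text
time_s: 12.78
eef_pos: [485.8, 8.9, 112.6]
ee_rot: [-0.011, 0.732, 0.681, -0.012]
force: [1.3, -0.6, -0.3]
grip_width: 0.678
time_s: 13.2
eef_pos: [475.8, -32.8, 67.7]
ee_rot: [-0.015, 0.735, 0.678, -0.015]
force: [-0.4, 0.8, 0.1]
grip_width: 0.673
t 13.2 pos [475.8 -32.8  67.7] yaw 1.49 j6 -1.79 F [-0.4  0.8  0.1] w 57.5 | tool shift mm [ 0.7  7.2 47.7] turn 0
[-0.015  0.735  0.678 -0.015]
```

```bash

python3 -m inch '[[0,0.009,0.02,0,0.058],[0,0,0.02,0,0.058],[0,0,0.015,0,0.058],[0,0,0,0,0.058],[0,0,0,0,0.058]]' 30
python3 - <<'E'
from h import *
go(483,-32.7,-21)
print(tool()[0]["ee_rot"].round(3))
E
```

```text
time_s: 13.62
eef_pos: [486.9, -29.7, 15.9]
ee_rot: [-0.012, 0.732, 0.681, -0.013]
force: [0.3, 0.1, 0.1]
grip_width: 0.681
t 13.62 pos [486.9 -29.7  15.9] yaw 1.498 j6 -1.79 F [0.3 0.1 0.1] w 58.1 | tool shift mm [-3.3 -3.6 36.9] turn 0
[-0.012  0.732  0.681 -0.013]
```

```bash

python3 -m inch '[[-0.003,-0.0025,0.015,0,0.058],[0,0,0.013,0,0.058],[0,0,0.006,0,0.058],[0,0,0,0,0.058],[0,0,0,0,0.058]]' 30
python3 - <<'E'
from h import *
go(483,-32.7,-21)
im=capture("side");r=im[205:232,218:247];print(max(blobs(r.max(2)>110,5),key=lambda t:t[1][4])[2]+[218,205])
E
```

```text
time_s: 14.03
eef_pos: [487.4, -31.2, -12.5]
ee_rot: [-0.007, 0.731, 0.682, -0.01]
force: [0.0, -0.3, 1.0]
grip_width: 0.679
t 14.03 pos [487.4 -31.2 -12.5] yaw 1.502 j6 -1.79 F [ 0.  -0.3  1. ] w 58.0 | tool shift mm [-1.8 -4.2  8.5] turn 0
[230.59134615 218.54326923]
```

```bash

python3 -m inch '[[-0.001,-0.004,0.004,0,0.058],[0,0,0.004,0,0.058],[0,0,0,0,0.058],[0,0,0,0,0.058],[0,0,0,0,0.058]]' 30
python3 -c "from h import *; go(483,-32.7,-21)"
```

```text
time_s: 14.5
eef_pos: [484.0, -32.2, -18.8]
ee_rot: [-0.005, 0.731, 0.683, -0.009]
force: [-0.0, 0.2, 0.5]
grip_width: 0.679
t 14.5 pos [484.  -32.2 -18.8] yaw 1.503 j6 -1.79 F [-0.   0.2  0.5] w 58.0 | tool shift mm [-0.5 -1.   2.2] turn 0
```

```bash

python3 -m inch '[[0,-0.001,0.002,0,0.02],[0,0,0,0,0.02],[0,0,0,0,0.02],[0,0,0,0,0.02],[0,0,0,0,0.02]]' 30
python3 -m inch '[[0,0,0,0,0.02],[0,0,0,0,0.02],[0,0,0,0,0.02],[0,0,0,0,0.02],[0,0,0,0,0.02]]' 30
python3 -c "from h import *; go(483,-32.7,-21)"
```

```text
time_s: 14.92
eef_pos: [483.2, -32.3, -20.6]
ee_rot: [-0.005, 0.731, 0.683, -0.009]
force: [-0.0, -0.7, -0.2]
grip_width: 0.4
time_s: 15.33
eef_pos: [483.2, -32.3, -20.6]
ee_rot: [-0.005, 0.731, 0.683, -0.009]
force: [0.1, 0.6, 0.4]
grip_width: 0.398
t 15.33 pos [483.2 -32.3 -20.6] yaw 1.503 j6 -1.8 F [0.1 0.6 0.4] w 34.0 | tool shift mm [-0.4 -0.2  0.4] turn 0
```

```bash

python3 -m inch '[[0,0,-0.02,0,0.02],[0,0,-0.03,0,0.02],[0,0,-0.03,0,0.02],[0,0,-0.03,0,0.02],[0,0,0,0,0.02]]' 30
python3 -c "from h import *; go(609.5,292.7,60)"
```

```text
time_s: 15.75
eef_pos: [484.0, -31.3, 92.1]
ee_rot: [-0.008, 0.731, 0.682, -0.01]
force: [1.0, 0.6, 0.8]
grip_width: 0.4
t 15.75 pos [484.  -31.3  92.1] yaw 1.502 j6 -1.8 F [1.  0.6 0.8] w 34.2 | tool shift mm [331.8 103.1  32.1] turn 0
```

```bash

python3 -m inch '[[0.037,0.0115,0,0,0.02],[0.037,0.0115,0,0,0.02],[0.037,0.0115,0,0,0.02],[0.037,0.0115,0,0,0.02],[0.037,0.0115,0,0,0.02]]' 30
python3 -m inch '[[0.037,0.0115,0,0,0.02],[0.037,0.0115,0,0,0.02],[0.037,0.0115,0,0,0.02],[0.03,0.01,0.0,0,0.02],[0,0,0,0,0.02]]' 30
python3 - <<'E'
from h import *
go(609.5,292.7,20);print(tool()[0]["ee_rot"].round(3))
E
```

```text
time_s: 16.17
eef_pos: [556.8, 149.4, 90.2]
ee_rot: [-0.006, 0.735, 0.678, -0.01]
force: [0.6, -0.6, -0.1]
grip_width: 0.399
time_s: 16.58
eef_pos: [612.7, 300.0, 82.7]
ee_rot: [-0.007, 0.733, 0.68, -0.011]
force: [-0.6, 0.2, 0.1]
grip_width: 0.395
t 16.58 pos [612.7 300.   82.7] yaw 1.496 j6 -1.21 F [-0.6  0.2  0.1] w 33.8 | tool shift mm [-7.5 -2.7 62.7] turn 0
[-0.007  0.733  0.68  -0.011]
```

```bash

python3 -m inch '[[-0.0075,-0.0025,0.025,0,0.02],[0,0,0.025,0,0.02],[0,0,0.025,0,0.02],[0,0,0.008,0,0.02],[0,0,0,0,0.02]]' 30
python3 -c "from h import *; go(609.5,292.7,-6);print(tool()[0]['ee_rot'].round(3))"
```

```text
time_s: 17.0
eef_pos: [606.3, 293.7, -7.0]
ee_rot: [-0.007, 0.732, 0.681, -0.012]
force: [0.6, -0.4, -0.5]
grip_width: 0.391
t 17.0 pos [606.3 293.7  -7. ] yaw 1.499 j6 -1.22 F [ 0.6 -0.4 -0.5] w 33.4 | tool shift mm [-0.8  3.2 -1. ] turn 0
[-0.007  0.732  0.681 -0.012]
```

```bash

python3 -m inch '[[-0.001,0.003,0.002,0,0.02],[0,0,0,0,0.02],[0,0,0.002,0,0.02],[0,0,0,0,0.02],[0,0,0,0,0.02]]' 30
python3 -m inch '[[0,0,0.002,0,0.02],[0,0,0,0,0.02],[0,0,0,0,0.02],[0,0,0,0,0.02],[0,0,0,0,0.02]]' 30
python3 -c "from h import *; go(609.5,292.7,-12.6);print(tool()[0]['ee_rot'].round(3))"
```

```text
time_s: 17.42
eef_pos: [611.7, 292.0, -7.2]
ee_rot: [-0.006, 0.732, 0.681, -0.01]
force: [0.3, 0.5, -0.1]
grip_width: 0.402
time_s: 17.83
eef_pos: [612.5, 292.2, -7.4]
ee_rot: [-0.005, 0.732, 0.681, -0.008]
force: [0.4, -0.1, 0.6]
grip_width: 0.392
t 17.83 pos [612.5 292.2  -7.4] yaw 1.498 j6 -1.23 F [ 0.4 -0.1  0.6] w 33.5 | tool shift mm [ 0.2 -3.1  5.2] turn 0
[-0.005  0.732  0.681 -0.008]
```

```bash

python3 -m inch '[[0,-0.002,0.003,0,0.02],[0,0,0.002,0,0.02],[0,0,0.002,0,0.02],[0,0,0,0,0.02],[0,0,0,0,0.02]]' 30
python3 -c "from h import *; go(609.5,292.7,-12.6);print(tool()[0]['ee_rot'].round(3))"
python3 -m inch '[[0,0,0.002,0,0.02],[0,0,0.001,0,0.02],[0,0,0,0,0.02],[0,0,0,0,0.02],[0,0,0,0,0.02]]' 30
python3 -c "from h import *; go(609.5,292.7,-12.6);print(tool()[0]['ee_rot'].round(3))"
```

```text
time_s: 18.25
eef_pos: [610.8, 292.7, -9.9]
ee_rot: [-0.004, 0.732, 0.681, -0.007]
force: [0.2, -1.1, 0.3]
grip_width: 0.401
t 18.25 pos [610.8 292.7  -9.9] yaw 1.499 j6 -1.23 F [ 0.2 -1.1  0.3] w 34.2 | tool shift mm [-0.1 -1.3  2.7] turn 0
[-0.004  0.732  0.681 -0.007]
time_s: 18.67
eef_pos: [611.2, 292.8, -10.5]
ee_rot: [-0.004, 0.732, 0.681, -0.006]
force: [-1.1, -0.6, 4.8]
grip_width: 0.401
t 18.67 pos [611.2 292.8 -10.5] yaw 1.499 j6 -1.23 F [-1.1 -0.6  4.8] w 34.3 | tool shift mm [-0.2 -1.7  2.1] turn 0
[-0.004  0.732  0.681 -0.006]
```

```bash

python3 -m inch '[[0,0,0,0,0.055],[0,0,0,0,0.055],[0,0,0,0,0.055],[0,0,0,0,0.055],[0,0,-0.01,0,0.055]]' 30
python3 -m inch '[[0,0,-0.03,0,0.055],[0,0,-0.04,0,0.055],[0,0,-0.04,0,0.055],[0,0,-0.04,0,0.0854],[0,0,0,0,0.0854]]' 30
python3 - <<'E'
from h import *
go(468.3,-303,120,np.radians(79.6))
im=capture("side");cv2.imwrite("pics/side3.png",im)
r=im[135:162,245:275].astype(int)
w=(r.max(2)-r.min(2)<40)&(r.max(2)>100)
for m,s,c in blobs(w,5): print(s,c+[245,135])
print("exp",proj("side",[[609.5,292.7,20]]).round(1))
E
```

```text
time_s: 19.08
eef_pos: [609.3, 292.3, -4.2]
ee_rot: [-0.005, 0.732, 0.681, -0.009]
force: [-0.8, 0.8, -0.5]
grip_width: 0.644
time_s: 19.5
eef_pos: [611.5, 292.8, 154.6]
ee_rot: [-0.006, 0.732, 0.681, -0.01]
force: [1.2, -0.3, 1.3]
grip_width: 0.904
t 19.5 pos [611.5 292.8 154.6] yaw 1.499 j6 -1.23 F [ 1.2 -0.3  1.3] w 77.2 | tool shift mm [-604.5 -100.4   34.6] turn 0.11
[  2   3  28  24 247] [257.97165992 147.77327935]
exp [[257.6 145.2]]
```

```bash

python3 -m inch '[[-0.0403,-0.0067,0,0,0.0854],[-0.0403,-0.0067,0,0,0.0854],[-0.0403,-0.0067,0,0,0.0854],[-0.0403,-0.0067,0,0,0.0854],[-0.0403,-0.0067,0,0,0.0854]]' 30
python3 -m inch '[[-0.0403,-0.0067,0,0,0.0854],[-0.0403,-0.0067,0,0,0.0854],[-0.0403,-0.0067,0,0,0.0854],[-0.0403,-0.0067,0,0,0.0854],[-0.0403,-0.0067,0,0,0.0854]]' 30
python3 -m inch '[[-0.0403,-0.0067,0,0,0.0854],[-0.0403,-0.0067,0,0,0.0854],[-0.0403,-0.0067,0,0,0.0854],[-0.035,-0.0067,0,0.05,0.0854],[0,0,0,0.05,0.0854]]' 30
python3 - <<'E'
from h import *
go(468.3,-303,90,np.radians(79.6));print(tool()[0]["ee_rot"].round(3))
E
```

```text
time_s: 19.97
eef_pos: [559.4, 94.8, 149.4]
ee_rot: [-0.009, 0.728, 0.685, -0.013]
force: [0.8, -0.3, -0.2]
grip_width: 1.0
time_s: 20.38
eef_pos: [508.6, -107.2, 149.5]
ee_rot: [-0.011, 0.728, 0.686, -0.014]
force: [1.3, 0.1, 1.4]
grip_width: 1.0
time_s: 20.8
eef_pos: [466.2, -270.2, 149.0]
ee_rot: [-0.012, 0.763, 0.646, -0.016]
force: [0.5, -0.2, -0.3]
grip_width: 0.998
t 20.8 pos [ 466.2 -270.2  149. ] yaw 1.404 j6 -2.12 F [ 0.5 -0.2 -0.3] w 85.2 | tool shift mm [-32.    7.5  59. ] turn 0.015
[-0.012  0.763  0.646 -0.016]
```

```bash

python3 -m inch '[[-0.032,0.0075,0.01,0.01,0.0854],[0,0,0.02,0,0.0854],[0,0,0.03,0,0.0854],[0,0,0.02,0,0.0854],[0,0,0,0,0.0854]]' 30
python3 - <<'E'
from h import *
go(468.3,-303,-10,np.radians(79.6));print(tool()[0]["ee_rot"].round(3))
im=capture("side");cv2.imwrite("pics/side4.png",im)
E
```

```text
time_s: 21.22
eef_pos: [462.4, -307.3, 64.5]
ee_rot: [-0.013, 0.77, 0.638, -0.016]
force: [-0.2, 0.6, -1.0]
grip_width: 1.003
t 21.22 pos [ 462.4 -307.3   64.5] yaw 1.384 j6 -2.15 F [-0.2  0.6 -1. ] w 85.6 | tool shift mm [ 5.3  5.  74.5] turn -0.005
[-0.013  0.77   0.638 -0.016]
```

```bash

python3 -m inch '[[0.005,0.007,0.015,-0.005,0.0854],[0,0,0.02,0,0.0854],[0,0,0.015,0,0.0854],[0,0,0,0,0.0854],[0,0,0,0,0.0854]]' 30
python3 - <<'E'
from h import *
go(468.3,-303,-10,np.radians(79.6));print(tool()[0]["ee_rot"].round(3))
E
```

```text
time_s: 21.68
eef_pos: [471.9, -305.6, 21.0]
ee_rot: [-0.008, 0.768, 0.641, -0.015]
force: [0.9, 0.3, 0.4]
grip_width: 1.0
t 21.68 pos [ 471.9 -305.6   21. ] yaw 1.391 j6 -2.14 F [0.9 0.3 0.4] w 85.4 | tool shift mm [ 1.9 -4.  31. ] turn 0.002
[-0.008  0.768  0.641 -0.015]
```

```bash

python3 -m inch '[[0.002,-0.003,0.012,0,0.0854],[0,0,0.012,0,0.0854],[0,0,0.008,0,0.0854],[0,0,0,0,0.0854],[0,0,0,0,0.0854]]' 30
python3 -m inch '[[0,0,0,0,0.03],[0,0,0,0,0.03],[0,0,0,0,0.03],[0,0,0,0,0.03],[0,0,0,0,0.03]]' 40
python3 -m inch '[[0,0,0,0,0.03],[0,0,0,0,0.03],[0,0,0,0,0.03],[0,0,0,0,0.03],[0,0,0,0,0.03]]' 40
python3 - <<'E'
from h import *
go(468.3,-303,-10,np.radians(79.6));print(tool()[0]["ee_rot"].round(3))
E
```

```text
time_s: 22.1
eef_pos: [471.2, -305.6, -6.2]
ee_rot: [-0.003, 0.768, 0.641, -0.015]
force: [-0.7, 0.5, 0.6]
grip_width: 1.004
time_s: 22.52
eef_pos: [472.4, -306.6, -3.9]
ee_rot: [-0.001, 0.768, 0.641, -0.015]
force: [0.8, 0.6, -0.7]
grip_width: 0.529
time_s: 22.93
eef_pos: [472.1, -306.4, -4.2]
ee_rot: [-0.002, 0.768, 0.641, -0.015]
force: [0.3, 0.9, -1.8]
grip_width: 0.531
t 22.93 pos [ 472.1 -306.4   -4.2] yaw 1.391 j6 -2.14 F [ 0.3  0.9 -1.8] w 45.4 | tool shift mm [ 2.6 -4.4  5.8] turn 0.002
[-0.002  0.768  0.641 -0.015]
```

```bash

python3 -m inch '[[0,0,-0.02,0,0.03],[0,0,-0.03,0,0.03],[0,0,-0.035,0,0.03],[0,0,-0.035,0,0.03],[0,0,0,0,0.03]]' 40
python3 - <<'E'
from h import *
go(516,300,100,np.radians(85.5));print(tool()[0]["ee_rot"].round(3))
im=capture("side");cv2.imwrite("pics/side5.png",im)
E
```

```text
time_s: 23.35
eef_pos: [473.9, -303.3, 118.2]
ee_rot: [-0.005, 0.768, 0.641, -0.015]
force: [0.2, -0.5, -1.0]
grip_width: 0.536
t 23.35 pos [ 473.9 -303.3  118.2] yaw 1.391 j6 -2.14 F [ 0.2 -0.5 -1. ] w 45.8 | tool shift mm [601.1 -66.2  18.2] turn -0.101
[-0.005  0.768  0.641 -0.015]
```

```bash

python3 -m inch '[[0.041,-0.0045,0,0,0.03],[0.041,-0.0045,0,0,0.03],[0.041,-0.0045,0,0,0.03],[0.041,-0.0045,0,0,0.03],[0.041,-0.0045,0,0,0.03]]' 40
python3 -m inch '[[0.041,-0.0045,0,0,0.03],[0.041,-0.0045,0,0,0.03],[0.041,-0.0045,0,0,0.03],[0.041,-0.0045,0,0,0.03],[0.041,-0.0045,0,0,0.03]]' 40
python3 -m inch '[[0.041,-0.0045,0,0,0.03],[0.041,-0.0045,0,0,0.03],[0.04,-0.0045,0,0,0.03],[0.02,-0.0045,0,-0.05,0.03],[0,0,0,-0.04,0.03]]' 40
python3 - <<'E'
from h import *
go(516,300,40,np.radians(85.5));print(tool()[0]["ee_rot"].round(3))
E
```

```text
time_s: 23.82
eef_pos: [485.0, -97.7, 107.5]
ee_rot: [-0.009, 0.771, 0.636, -0.017]
force: [0.3, 0.1, -1.2]
grip_width: 0.529
time_s: 24.23
eef_pos: [496.7, 110.1, 99.7]
ee_rot: [-0.013, 0.772, 0.636, -0.02]
force: [0.8, 0.1, -0.1]
grip_width: 0.529
time_s: 24.65
eef_pos: [500.7, 262.6, 91.0]
ee_rot: [-0.017, 0.739, 0.673, -0.023]
force: [-1.0, -0.5, -1.8]
grip_width: 0.53
t 24.65 pos [500.7 262.6  91. ] yaw 1.476 j6 -1.21 F [-1.  -0.5 -1.8] w 45.3 | tool shift mm [38.7 11.7 51. ] turn -0.016
[-0.017  0.739  0.673 -0.023]
```

```bash

python3 -m inch '[[0.019,0.007,0,-0.015,0.03],[0.019,0.007,0.01,0,0.03],[0,0,0.02,0,0.03],[0,0,0.015,0,0.03],[0,0,0,0,0.03]]' 40
python3 - <<'E'
from h import *
go(516,300,14,np.radians(85.5));print(tool()[0]["ee_rot"].round(3))
E
```

```text
time_s: 25.07
eef_pos: [511.8, 302.4, 35.7]
ee_rot: [-0.019, 0.732, 0.681, -0.027]
force: [-0.6, 0.0, -1.6]
grip_width: 0.532
t 25.07 pos [511.8 302.4  35.7] yaw 1.499 j6 -1.17 F [-0.6  0.  -1.6] w 45.5 | tool shift mm [-2.1  4.4 21.7] turn 0.007
[-0.019  0.732  0.681 -0.027]
```

```bash

python3 -m inch '[[-0.002,0.006,0.008,0.005,0.03],[0,0,0.008,0,0.03],[0,0,0.004,0,0.03],[0,0,0,0,0.03],[0,0,0,0,0.03]]' 40
python3 - <<'E'
from h import *
go(516,300,6,np.radians(85.5));print(tool()[0]["ee_rot"].round(3))
im=capture("side");cv2.imwrite("pics/side6.png",im)
cv2.imwrite("pics/k.png",cv2.resize(im[85:185,180:310],None,fx=5,fy=5,interpolation=2))
E
```

```text
time_s: 25.48
eef_pos: [516.2, 298.3, 12.4]
ee_rot: [-0.019, 0.734, 0.678, -0.029]
force: [0.4, 0.5, -1.5]
grip_width: 0.53
t 25.48 pos [516.2 298.3  12.4] yaw 1.492 j6 -1.18 F [ 0.4  0.5 -1.5] w 45.3 | tool shift mm [ 1.7 -0.4  6.4] turn 0.0
[-0.019  0.734  0.678 -0.029]
```

View pics/k.png

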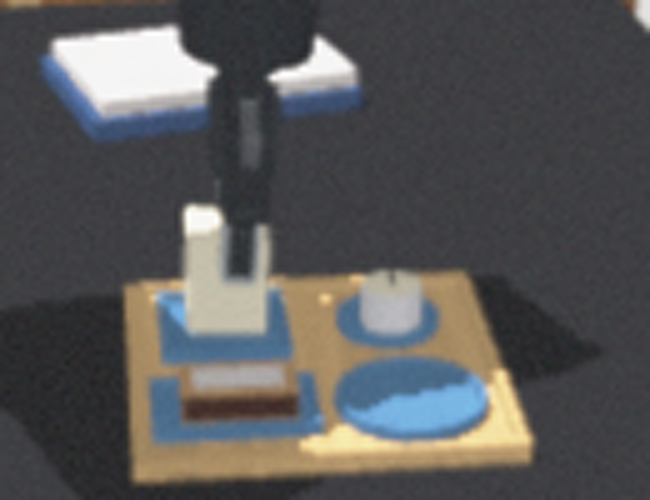

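```bash

python3 -m inch '[[0.001,0,0.003,0,0.03],[0,0,0.003,0,0.03],[0,0,0,0,0.03],[0,0,0,0,0.03],[0,0,0,0,0.03]]' 40
python3 -m inch '[[0,0,0.002,0,0.03],[0,0,0.001,0,0.03],[0,0,0,0,0.03],[0,0,0,0,0.03],[0,0,0,0,0.03]]' 40
python3 -m inch '[[0,0,0.002,0,0.03],[0,0,0.0,0,0.03],[0,0,0,0,0.03],[0,0,0,0,0.03],[0,0,0,0,0.03]]' 40
python3 -c "from h import *; go(516,300,4);print(tool()[0]['ee_rot'].round(3))"
```

```text
time_s: 25.95
eef_pos: [516.8, 299.6, 7.7]
ee_rot: [-0.019, 0.734, 0.678, -0.027]
force: [-0.2, 0.3, -1.3]
grip_width: 0.529
time_s: 26.37
eef_pos: [517.4, 299.9, 6.8]
ee_rot: [-0.018, 0.734, 0.678, -0.026]
force: [0.3, 0.2, -0.8]
grip_width: 0.529
time_s: 26.78
eef_pos: [517.8, 300.2, 6.3]
ee_rot: [-0.018, 0.734, 0.678, -0.025]
force: [-0.7, 0.4, 2.3]
grip_width: 0.53
t 26.78 pos [517.8 300.2   6.3] yaw 1.493 j6 -1.17 F [-0.7  0.4  2.3] w 45.3 | tool shift mm [-0.3 -1.8  2.3] turn 0
[-0.018  0.734  0.678 -0.025]
```

```bash

python3 -m inch '[[0,0,0,0,0.065],[0,0,0,0,0.075],[0,0,0,0,0.075],[0,0,0,0,0.075],[0,0,-0.01,0,0.075]]' 40
python3 -m inch '[[0,0,-0.03,0,0.08],[0,0,-0.04,0,0.0854],[0,0,-0.04,0,0.0854],[0,0,-0.04,0,0.0854],[0,0,0,0,0.0854]]' 40
python3 - <<'E'
from h import *
go(583.5,-40,120);print(tool()[0]["ee_rot"].round(3))
im=capture("side");cv2.imwrite("pics/side7.png",im)
r=im[110:160,205:245];k=r.min(2)>140
for m,s,c in blobs(k,20): print(s,(c+[205,110]).round(1))
print("exp",proj("side",[[512,300,68],[512,300,38],[512,300,8]]).round(1))
E
```

```text
time_s: 27.2
eef_pos: [517.2, 299.8, 14.5]
ee_rot: [-0.018, 0.734, 0.678, -0.027]
force: [-0.2, -0.3, -0.6]
grip_width: 0.88
time_s: 27.62
eef_pos: [526.6, 301.1, 174.1]
ee_rot: [-0.019, 0.734, 0.678, -0.028]
force: [0.5, 1.5, 1.1]
grip_width: 1.001
t 27.62 pos [526.6 301.1 174.1] yaw 1.493 j6 -1.17 F [0.5 1.5 1.1] w 85.5 | tool shift mm [-335.6   83.3   54.1] turn 0
[-0.019  0.734  0.678 -0.028]
[  3  18  37  32 552] [224.3 142.6]
[14 48 17  2 27] [228.1 158.6]
exp [[224.3 131.4]
 [224.5 140.9]
 [224.7 150.1]]
```

```bash

python3 -m inch '[[-0.0373,0.0093,0,0,0.0854],[-0.0373,0.0093,0,0,0.0854],[-0.0373,0.0093,0,0,0.0854],[-0.0373,0.0093,0,0,0.0854],[-0.0373,0.0093,0,0,0.0854]]' 40
python3 -m inch '[[-0.0373,0.0093,0,0,0.0854],[-0.0373,0.0093,0,0,0.0854],[-0.0373,0.0093,0.01,0,0.0854],[-0.0373,0.0093,0.02,0,0.0854],[0,0,0.02,0,0.0854]]' 40
python3 -c "from h import *; go(583.5,-40,60);print(tool()[0]['ee_rot'].round(3))"
```

```text
time_s: 28.08
eef_pos: [555.5, 111.3, 169.7]
ee_rot: [-0.02, 0.73, 0.683, -0.029]
force: [0.0, 0.9, 0.8]
grip_width: 0.995
time_s: 28.5
eef_pos: [579.3, -51.7, 120.9]
ee_rot: [-0.018, 0.732, 0.681, -0.029]
force: [0.1, 0.2, -1.2]
grip_width: 1.003
t 28.5 pos [579.3 -51.7 120.9] yaw 1.5 j6 -1.76 F [ 0.1  0.2 -1.2] w 85.7 | tool shift mm [12.   3.3 60.9] turn 0
[-0.018  0.732  0.681 -0.029]
```

```bash

python3 -m inch '[[0.012,0.008,0.015,0,0.0854],[0,0,0.025,0,0.0854],[0,0,0.02,0,0.0854],[0,0,0,0,0.0854],[0,0,0,0,0.0854]]' 40
python3 -c "from h import *; go(583.5,-40,0);print(tool()[0]['ee_rot'].round(3))"
```

```text
time_s: 28.92
eef_pos: [580.0, -43.7, 51.9]
ee_rot: [-0.023, 0.734, 0.679, -0.032]
force: [0.4, 0.1, 0.9]
grip_width: 1.001
t 28.92 pos [580.  -43.7  51.9] yaw 1.493 j6 -1.74 F [0.4 0.1 0.9] w 85.5 | tool shift mm [ 4.   3.2 51.9] turn 0
[-0.023  0.734  0.679 -0.032]
```

```bash

python3 -m inch '[[0.004,0.007,0.012,0,0.0854],[0,0,0.018,0,0.0854],[0,0,0.016,0,0.0854],[0,0,0,0,0.0854],[0,0,0,0,0.0854]]' 40
python3 -c "from h import *; go(583.5,-40,0);print(tool()[0]['ee_rot'].round(3))"
```

```text
time_s: 29.33
eef_pos: [586.7, -40.8, 10.2]
ee_rot: [-0.02, 0.733, 0.679, -0.03]
force: [0.3, -0.3, 0.0]
grip_width: 0.999
t 29.33 pos [586.7 -40.8  10.2] yaw 1.494 j6 -1.73 F [ 0.3 -0.3  0. ] w 85.3 | tool shift mm [ 0.6 -3.2 10.2] turn 0
[-0.02   0.733  0.679 -0.03 ]
```

```bash

python3 -m inch '[[0,-0.004,0.006,0,0.0854],[0,0,0.004,0,0.0854],[0,0,0,0,0.0854],[0,0,0,0,0.0854],[0,0,0,0,0.04]]' 40
python3 -m inch '[[0,0,0,0,0.04],[0,0,0,0,0.04],[0,0,0,0,0.04],[0,0,0,0,0.04],[0,0,0,0,0.04]]' 40
python3 -m inch '[[0,0,0,0,0.04],[0,0,0,0,0.04],[0,0,0,0,0.04],[0,0,0,0,0.04],[0,0,0,0,0.04]]' 40
python3 -c "from h import *; go(583.5,-40,0);print(tool()[0]['ee_rot'].round(3))"
```

```text
time_s: 29.75
eef_pos: [583.8, -41.1, 4.5]
ee_rot: [-0.017, 0.733, 0.679, -0.028]
force: [0.2, -0.5, 0.2]
grip_width: 0.885
time_s: 30.17
eef_pos: [584.3, -41.2, 5.5]
ee_rot: [-0.016, 0.733, 0.679, -0.028]
force: [0.2, -1.1, -0.9]
grip_width: 0.614
time_s: 30.58
eef_pos: [584.4, -41.2, 5.5]
ee_rot: [-0.017, 0.733, 0.679, -0.028]
force: [-0.5, 0.4, 0.4]
grip_width: 0.615
t 30.58 pos [584.4 -41.2   5.5] yaw 1.494 j6 -1.73 F [-0.5  0.4  0.4] w 52.5 | tool shift mm [ 1.2 -0.9  5.5] turn 0
[-0.017  0.733  0.679 -0.028]
```

```bash

python3 -m inch '[[0,0,-0.02,0,0.04],[0,0,-0.03,0,0.04],[0,0,-0.03,0,0.04],[0,0,-0.02,0,0.04],[0,0,0,0,0.04]]' 40
python3 -c "from h import *; go(603,194.5,60);print(tool()[0]['ee_rot'].round(3))"
```

```text
time_s: 31.0
eef_pos: [589.1, -39.4, 106.6]
ee_rot: [-0.019, 0.733, 0.679, -0.03]
force: [0.5, 0.1, -1.7]
grip_width: 0.61
t 31.0 pos [589.1 -39.4 106.6] yaw 1.494 j6 -1.73 F [ 0.5  0.1 -1.7] w 52.1 | tool shift mm [234.3  -4.1  46.6] turn 0
[-0.019  0.733  0.679 -0.03 ]
```

```bash

python3 -m inch '[[0.038,-0.0005,0,0,0.04],[0.038,-0.0005,0,0,0.04],[0.038,-0.0005,0,0,0.04],[0.038,-0.0005,0,0,0.04],[0.038,-0.0005,0,0,0.04]]' 40
python3 -m inch '[[0.034,0,0.01,0,0.04],[0,0,0.015,0,0.04],[0,0,0.01,0,0.04],[0,0,0,0,0.04],[0,0,0,0,0.04]]' 40
python3 -c "from h import *; go(603,194.5,24);print(tool()[0]['ee_rot'].round(3))"
```

```text
time_s: 31.42
eef_pos: [601.3, 149.1, 98.9]
ee_rot: [-0.02, 0.738, 0.674, -0.031]
force: [1.1, 0.1, -0.5]
grip_width: 0.615
time_s: 31.83
eef_pos: [597.9, 191.7, 55.1]
ee_rot: [-0.022, 0.735, 0.677, -0.034]
force: [0.2, 0.6, -0.3]
grip_width: 0.615
t 31.83 pos [597.9 191.7  55.1] yaw 1.49 j6 -1.36 F [ 0.2  0.6 -0.3] w 52.5 | tool shift mm [ 3.2  4.9 31.1] turn 0
[-0.022  0.735  0.677 -0.034]
```

```bash

python3 -m inch '[[0.003,0.007,0.01,0,0.04],[0,0,0.012,0,0.04],[0,0,0.006,0,0.04],[0,0,0,0,0.04],[0,0,0,0,0.04]]' 40
python3 - <<'E'
from h import *
go(603,194.5,16);print(tool()[0]['ee_rot'].round(3))
im=capture("side");cv2.imwrite("pics/side8.png",im)
r=im[120:180,240:290];k=r.min(2)>110
for m,s,c in blobs(k,60): print(s,(c+[240,120]).round(1))
print("exp bottom",proj("side",[[602,194.5,8],[602,194.5,45],[602,194.5,80]]).round(1))
E
```

```text
time_s: 32.25
eef_pos: [603.5, 189.3, 25.8]
ee_rot: [-0.022, 0.737, 0.675, -0.034]
force: [0.1, -0.6, -1.1]
grip_width: 0.612
t 32.25 pos [603.5 189.3  25.8] yaw 1.485 j6 -1.36 F [ 0.1 -0.6 -1.1] w 52.3 | tool shift mm [ 5.1 -0.9  9.8] turn 0
[-0.022  0.737  0.675 -0.034]
[  0  15  38  33 820] [258.3 152.1]
exp bottom [[262.1 164.9]
 [262.5 153. ]
 [263.  141.4]]
```

```bash

python3 -m inch '[[0.006,0,0.004,0,0.04],[0,0,0.004,0,0.04],[0,0,0,0,0.04],[0,0,0,0,0.04],[0,0,0,0,0.04]]' 40
python3 - <<'E'
from h import *
go(603,194.5,16);print(tool()[0]['ee_rot'].round(3))
im=capture("side");cv2.imwrite("pics/l.png",cv2.resize(im[85:185,180:310],None,fx=5,fy=5,interpolation=2))
E
```

```text
time_s: 32.72
eef_pos: [604.0, 195.8, 18.7]
ee_rot: [-0.021, 0.737, 0.675, -0.033]
force: [-0.2, -0.0, -1.6]
grip_width: 0.614
t 32.72 pos [604.  195.8  18.7] yaw 1.484 j6 -1.35 F [-0.2 -0.  -1.6] w 52.5 | tool shift mm [-1.4 -0.9  2.7] turn 0
[-0.021  0.737  0.675 -0.033]
```

View pics/l.png

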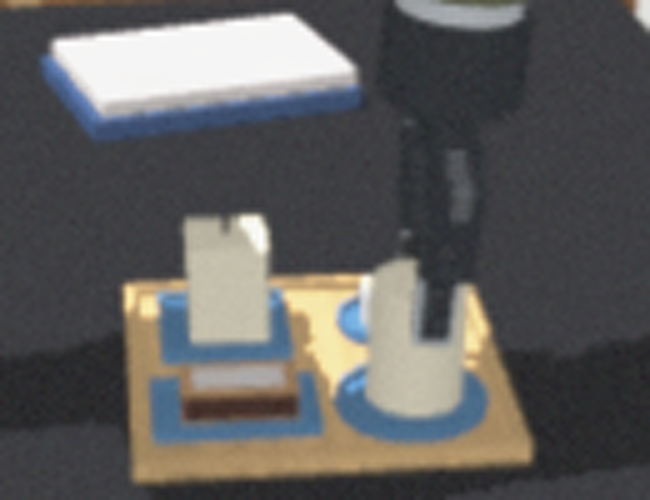

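```bash

python3 -m inch '[[-0.001,-0.001,0.003,0,0.04],[0,0,0.001,0,0.04],[0,0,0,0,0.04],[0,0,0,0,0.04],[0,0,0,0,0.04]]' 40
python3 -m inch '[[0,0,0.002,0,0.04],[0,0,0.001,0,0.04],[0,0,0,0,0.04],[0,0,0,0,0.04],[0,0,0,0,0.04]]' 40
python3 -c "from h import *; go(603,194.5,14)"
```

```text
time_s: 33.18
eef_pos: [602.9, 194.7, 15.7]
ee_rot: [-0.021, 0.737, 0.675, -0.032]
force: [0.7, -0.2, -0.7]
grip_width: 0.614
time_s: 33.6
eef_pos: [603.3, 194.7, 15.7]
ee_rot: [-0.02, 0.737, 0.675, -0.031]
force: [-0.6, -0.0, -1.4]
grip_width: 0.612
t 33.6 pos [603.3 194.7  15.7] yaw 1.485 j6 -1.35 F [-0.6 -0.  -1.4] w 52.2 | tool shift mm [-0.2 -0.3  1.7] turn 0
```

```bash

python3 -m inch '[[0,0,0.003,0,0.04],[0,0,0.001,0,0.04],[0,0,0,0,0.04],[0,0,0,0,0.04],[0,0,0,0,0.04]]' 40
python3 -c "from h import *; go(603,194.5,14)"
```

```text
time_s: 34.02
eef_pos: [603.9, 194.8, 15.6]
ee_rot: [-0.019, 0.737, 0.675, -0.03]
force: [-1.5, -1.5, 1.7]
grip_width: 0.614
t 34.02 pos [603.9 194.8  15.6] yaw 1.485 j6 -1.35 F [-1.5 -1.5  1.7] w 52.4 | tool shift mm [-0.4 -0.9  1.6] turn 0
```

```bash

python3 -m inch '[[0,0,0,0,0.065],[0,0,0,0,0.08],[0,0,0,0,0.08],[0,0,0,0,0.08],[0,0,-0.01,0,0.08]]' 40
python3 -m inch '[[0,0,-0.03,0,0.08],[0,0,-0.04,0,0.08],[0,0,-0.04,0,0.08],[0,0,-0.04,0,0.08],[0,0,-0.02,0,0.08]]' 40
python3 -m inch '[[-0.04,0,0,0,0.08],[-0.04,0,0,0,0.08],[-0.04,0,0,0,0.08],[-0.04,0,0,0,0.08],[-0.04,0,0,0,0.08]]' 40
python3 -m inch '[[-0.04,0,0,0,0.08],[-0.04,0,0,0,0.08],[0,0,0,0,0.08],[0,0,0,0,0.08],[0,0,0,0,0.08]]' 40
python3 - <<'E'
from h import *
go(0,0,0)
t=capture("top");s=capture("side");cv2.imwrite("pics/topF.png",t);cv2.imwrite("pics/sideF.png",s)
g=t.min(2)>=225
for nm,z,e in [("pillar",78,(602,194.5)),("block",68,(512,300)),("tea",32,(609.5,292.7)),("box",28,(504.5,202)),("burnt",34,(593,-184)),("cup",24,(461.8,-179.5))]:
    u,v=proj("top",[[*e,z]])[0].astype(int);k=np.zeros_like(g);k[v-15:v+16,u-15:u+16]=g[v-15:v+16,u-15:u+16]
    B=blobs(cv2.morphologyEx(k.astype(np.uint8),cv2.MORPH_CLOSE,np.ones((3,3))),8)
    if B:
        m,st,c=max(B,key=lambda q:q[1][4]);r=rect("top",m,z);print(nm,np.round(r[0],1),np.round(r[1],1),"err",np.round(np.array(r[0])-e,1))
    else: print(nm,"none")
a=cv2.resize(t[135:235,110:240],None,fx=3,fy=3,interpolation=2);b=cv2.resize(s[100:300,180:310],None,fx=3,fy=3,interpolation=2)
a=np.vstack([a,np.zeros((300,390,3),np.uint8)]);cv2.imwrite("pics/m.png",np.hstack([a,b]))
E
```

```text
time_s: 34.43
eef_pos: [603.3, 194.7, 23.1]
ee_rot: [-0.02, 0.737, 0.675, -0.032]
force: [-0.7, -0.3, -1.2]
grip_width: 0.935
time_s: 34.85
eef_pos: [614.1, 196.7, 198.9]
ee_rot: [-0.023, 0.736, 0.675, -0.036]
force: [-0.0, -0.9, 1.0]
grip_width: 0.937
time_s: 35.27
eef_pos: [599.2, -1.5, 214.9]
ee_rot: [-0.017, 0.732, 0.68, -0.028]
force: [0.9, 0.0, -0.1]
grip_width: 0.938
time_s: 35.68
eef_pos: [591.2, -93.4, 221.0]
ee_rot: [-0.015, 0.736, 0.676, -0.028]
force: [1.1, 0.0, 0.5]
grip_width: 0.935
t 35.68 pos [591.2 -93.4 221. ] yaw 1.487 j6 -1.82 F [1.1 0.  0.5] w 79.9 | tool shift mm [  43.9 -597.   221. ] turn 0
pillar [605.3 195.2] [52. 50.] err [3.3 0.7]
block [515.1 301.5] [46.1 44.7] err [3.1 1.5]
tea [612.4 292.4] [34.8 33.2] err [ 2.9 -0.3]
box none
burnt [ 573.  -194.8] [12.1 13.9] err [-20.  -10.8]
cup [ 461.9 -180.5] [29.8 32.9] err [ 0.1 -1. ]
```

View pics/m.png

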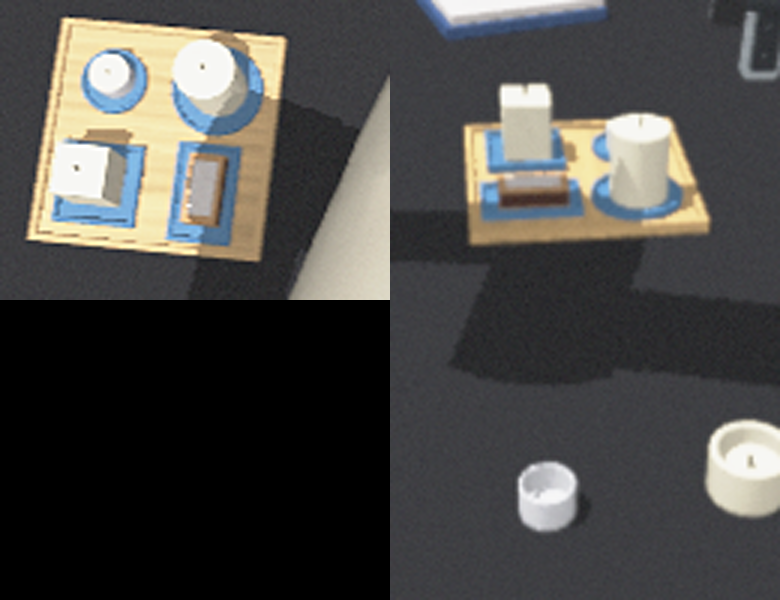

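```bash
python3 -c "
from rig import finish_job; print(finish_job())"
```

```text
the job is handed in; nothing more can be done
None
```

I put the matchbox, tealight, block and pillar into their own dishes and handed the job in at about 36 s of the 120 s allowed. No verdict was reported.

**Last checks**
- **Position:** in the final pictures all four stand flat inside their rims. From the top camera the pillar, block and tealight are about 3 mm from my dish-centre estimates, well inside the limits.
- **Matchbox:** my measurement for it in the last top picture failed because it lay in shadow. By eye it lies flat and centred in the oblong dish in both views.
- **Look-alikes:** the empty cup measured within 1 mm of its start. The arm half hid the burnt pillar in the last top view, so that reading (20 mm off) is not valid. The side view shows it at its starting pixel position, upright.
- **Robot:** the gripper is open and well clear of everything.

**What disagreed**
- **Fingertip height:** the fingertips sat roughly 25–30 mm higher than the reported tool position implied. My first close on the matchbox passed over it without visibly moving it. After that I set heights from the camera and from contact force.
- **Tool tilt:** the tool drifted to about 0.07–0.08 rad off vertical during the run, which the moves could not correct. The candles still settled flat when released.

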